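# Clamp the clock movement in its fixture

### The job

Two equal clamp fixtures stand on the watchmaker's bench; one has a round brass clock movement in its wooden nest, the other is empty. On the loaded fixture push the steel strap round, over the movement, until it rests against the stop post, and only then push that fixture's cam lever all the way down to clamp it. Pick nothing up: the movement stays in its nest, and the empty fixture and everything else on the bench stay as they are.

Things in the scene. Friction and masses are not known exactly. Their poses are not given: they have to be found in the camera images.
- fixture: loaded clamp fixture, fixed to the bench: grey plate 110 x 190 x 14 mm, origin under its centre; own y runs from the strap pivot (y -75 mm) to the lever (y +65 mm), z up. Wooden nest ring in the middle, 101 mm across, top 30 mm above the bench. Steel stop post at x +12 to +27, y +52 to +78 mm, 92 mm above the bench, stops the strap on its +x side
- strap_pivot (a point): on the vertical axis of the strap's pivot, 63 mm above the bench (mid-thickness of the strap). The pivot hub is 30 mm across, its nut reaches 82 mm above the bench
- strap_tip (a point): centre line of the strap near its free end, 150 mm from the pivot, mid-thickness. The strap is a straight flat steel bar 22 mm wide, 10 mm thick, underside 58 and top 68 mm above the bench; its end is 151 mm from the pivot. A clamp screw with a rubber foot 16 mm across stands through it 75 mm from the pivot, foot underside 37 mm above the bench, screw top 73 mm above the bench
- strap (a joint): swing of the strap (rad): 0 = over the movement along the fixture's +y, against the stop post; it starts swung open by 1.2 to 1.7, to the fixture's -x side (turned counter-clockwise seen from above). Stays where it is left; about 0.1 N m of friction
- lever_pin (a point): centre of the cam lever's horizontal hinge pin, 79 mm above the bench; the pin runs along the fixture's x
- lever_tip (a point): end of the cam lever, 85 mm from the pin, on its centre line. The lever is a flat steel bar with a black grip 20 mm wide and 14 mm thick from 40 to 85 mm from the pin
- lever (a joint): cam lever angle (rad): 0 = straight up, growing as its tip goes outward (fixture's +y, away from the strap pivot) and down; 1.45 = fully down, nearly level, at its stop. It starts nearly upright, 0.1 to 0.45. Stays where it is left; about 0.2 N m of friction
- movement: round brass clock movement lying loose in the loaded fixture's nest, 80 mm across, 13 mm thick with a central boss 24 mm across whose top is 36 mm above the bench; origin at the centre of its underside, 14 mm above the bench
- spare: the empty fixture, same shape and axes as the loaded one; not to be touched
- spare_strap_tip (a point): end of the empty fixture's strap, also standing open
- spare_lever_tip (a point): end of the empty fixture's lever, also standing nearly upright
- holder: turned wooden movement holder, 44 mm across, 34 mm high, loose, in front of the loaded fixture; origin under its centre
- case_ring: steel ring 48 mm across, 12 mm high, loose, in front of the empty fixture; origin under its centre
- loupe: black eye loupe standing on its narrow end, 38 mm across, 34 mm high, loose, between the fixtures on the robot's side; origin under its centre
- parts_box: yellow open box 65 x 50 x 18 mm, loose, between the fixtures; origin under its centre
- bell: glass dust bell 90 mm across, 98 mm high with its knob, loose, beyond the fixtures; origin under its centre
- drum: steel mesh drum 72 mm across, 61 mm high, loose, beyond the fixtures at the left; origin under its centre
- screwdriver: screwdriver with brass handle, 140 mm long, lying loose beyond the fixtures at the right; origin under its middle

How it is judged:
On the way, in this order (a step that is already met when the one before it is completed fails the run):
1. the strap is over the movement, against the post, with the lever still up (value of joint strap below 0.05 rad and value of joint lever below 0.8 rad), for 0.2 s.
2. the lever is fully down with the strap over the movement (value of joint lever above 1.36 rad and value of joint strap below 0.05 rad), for 0.2 s.
At the end, for the whole second after the job is handed in: the strap is over the movement within 0.05 rad of the stop post, the lever is down beyond 1.36 rad (of 1.45), and the movement lies flat at rest in its nest (within 6 mm of the middle) (all of step 2 and horizontal distance between movement and fixture below 0.006 m and height (world z) of movement below 0.017 m and angle between movement's own z axis and vertical below 0.05 rad and linear speed of movement below 0.02 m/s); the robot touches nothing.
It fails at once if the lever is pushed down before the strap is over the movement (value of joint lever above 0.9 rad and value of joint strap above 0.12 rad).
It fails at once if the movement is lifted out of its nest (height (world z) of movement above 0.022 m).
It fails at once if the empty fixture's strap or lever is moved by more than 15 mm (distance of any of spare_strap_tip, spare_lever_tip from where it was at the start of the episode above 0.015 m).
It fails at once if another thing on the bench is moved by more than 15 mm (distance of any of holder, case_ring, loupe, parts_box, bell, drum, screwdriver from where it was at the start of the episode above 0.015 m).
It also fails if it takes over 46 s, if anything falls off the work surface, if the arm or the gripper's body presses on something with over 40 N, if the wrist force passes 120 N, or if a joint passes its speed limit or range.

### The arm

A 6-joint arm with a two-finger parallel gripper is mounted at the origin on the work surface. World frame = base frame: x ahead of the robot, y to its left, z up, the work surface at z = 0. Lengths are in m, angles in rad, forces in N, time in s.
With the tool pointing down it reaches from about 0.35 to 0.85 m from the base axis. Payload 8.1 kg.
Tool frame: the origin (TCP) lies at the very end of the fingers, on their centre line; the grasp point (between the pads) lies 19 mm behind it; z points along the fingers, y is the line along which they close (so a half turn about z gives the same grasp; the last joint's range is limited). The gripper opens to 93 mm and grips with 3 to 60 N. Pads are 15 mm wide; open, the fingers measure 128 mm over their backs; the gripper's body (75 mm by 188 mm) begins 65 mm behind the grasp point.
Start: joints at [-1.334, 0.13, 1.488, -0, 1.523, -0.085], TCP at [0.19, -0.569, 0.219] pointing down, gripper open.
Joint ranges: [-2.96, 2.96], [-0.89, 2.26], [0.02, 2.5], [-1.34, 4.48], [0, 2.73], [-2.66, 2.66]. Speed limits (rad/s): [2.39, 2.39, 2.79, 3.14, 3.14, 3.14].

### API

Orientations are given as a rotation vector (axis times angle).
In Python, from plant import robot gives the robot as it stands.
- The arm moves only by the tool play_rows, never from a script. Its argument "deltas" is one flat list of numbers, 5 for each row, row after row: the shift along the tool's x, y, z in mm, then the turn about the tool's z in degrees, then the finger opening in mm, from 0 to 93. A call has 1 to 10 rows; each row shifts and turns the commanded pose from where the row before left it, along the tool's axes as they then stand; what a row does not reach is not made up. A row lasts 1/12 s, in which the tool goes at most 41.7 mm and 7.16 degrees, less where a joint would pass 70% of its speed; a pose out of reach is approached as far as the arm can. A call with a gripper value outside its range is refused whole. The fingers move at their own pace and stop on an object; "newtons" is the grip in N (left out, the last holds). Time passes only in rows, so rows that do not move let the fingers close. It gives the time, the measured TCP pose, the force, the opening and the grip force at its end, in the units of the state.
- robot.read_state(): the state, without advancing time (a new reading comes with each control period).
- robot.read_camera(name): name is "scene" or "top" or "wrist"; returns a dict with "pixels" (480x640x3 uint8, blue, green, red), "mtx" (3x3 intrinsics, pixels), "eye" and "rotation" of the camera in the world. Camera axes: x right, y up, looking along -z (the intrinsics and any distortion apply to the point x, -y, -z); pixel columns grow to the right and rows downward; lengths in m; the calibration is good to about 2 mm. A picture is of the moment at which its call begins. There is no depth.
- robot.close_job(): hands the job in; it is judged then, once.
The state is a dict: "t": time; "q": joint angles; "dq": joint speeds; "joint_torque": joint torques, N m; "tool_pos": TCP position; "orientation": TCP orientation; "force": force on the tool from outside, world axes, zero at the start; "wrist_torque": the same for the moment, N m; "opening": finger opening in m; "gripper_force": force on a finger pad.
Only numpy, scipy, OpenCV 4.12 (cv2) and the standard library are available. Lean on these libraries where they do the work, as an engineer would, in place of code of your own. Each camera call takes 0.05 s, during which the arm holds its last target. There are 200 camera calls.

## Working session

There is one attempt and no reset: what is moved stays moved. The work goes in short steps, Python scripts to look and compute and a tool call to move; the robot and the scene stay as the last step left them, time stands still between calls to the robot, and variables do not carry over. Pictures are saved under pics/ and viewed, at most 10 in all, crops included, and the job is handed in when it is done.

Besides the shell and the picture viewer there is one more tool, called in YAML: its name, and indented under it one key for each argument. play_rows: Moves the arm, as the interface text tells. Its arguments: {"type":"object","properties":{"deltas":{"type":"array"},"newtons":{"type":"number"}},"required":["deltas"]}

```bash
mkdir -p pics
cat > h.py <<'E'
import numpy as np, cv2
from plant import robot
def snap(n,f):
    c=robot.read_camera(n); cv2.imwrite('pics/'+f,c['pixels']); np.savez('pics/'+f+'.npz',**{k:c[k] for k in('mtx','eye','rotation')}); return c
def ray(f,u,v,z):
    c=np.load('pics/'+f+'.npz'); p=np.linalg.inv(c['mtx'])@[u,v,1]; d=c['rotation']@[p[0],-p[1],-p[2]]
    return c['eye']+d*(z-c['eye'][2])/d[2]
def proj(f,P):
    c=np.load('pics/'+f+'.npz'); p=c['rotation'].T@(np.array(P)-c['eye']); q=c['mtx']@[p[0],-p[1],-p[2]]; return q[:2]/q[2]
E
python3 - <<'E'
from h import *
for n in('top','scene'):
    c=snap(n,n+'0.png'); print(n,{k:(c[k] if k!='pixels' else 0) for k in c})
s=robot.read_state();print(s)
E
```

```text
top {'pixels': 0, 'mtx': array([[546.46048443,   0.        , 310.81204032],
       [  0.        , 546.46048443, 238.4043582 ],
       [  0.        ,   0.        ,   1.        ]]), 'eye': array([ 0.40977515, -0.00493404,  1.26685425]), 'rotation': array([ 0.13264199, -0.10068992, -1.56443351])}
scene {'pixels': 0, 'mtx': array([[591.18221088,   0.        , 329.69205374],
       [  0.        , 591.18221088, 242.31991437],
       [  0.        ,   0.        ,   1.        ]]), 'eye': array([1.10391561, 0.56600857, 0.95858495]), 'rotation': array([0.35374354, 0.86721074, 2.21718104])}
{'t': 0.1, 'q': array([-1.33441982e+00,  1.31081994e-01,  1.48915900e+00,  9.03106594e-06,
        1.52298695e+00, -8.54065094e-02]), 'dq': array([-1.02023045e-03, -4.12420740e-03, -3.14978729e-03, -2.48304273e-05,
        3.20666281e-04, -1.95566988e-04]), 'joint_torque': array([ 9.69125467e-04, -5.61340249e+01, -4.93097556e+01,  7.69661483e-02,
        2.91433081e-02, -6.00625094e-05]), 'tool_pos': array([ 0.18965752, -0.56870557,  0.21770077]), 'orientation': array([-3.09940840e+00, -5.03015682e-01,  1.79492776e-04]), 'force': array([-0.27316276,  0.15568344,  0.58068443]), 'wrist_torque': array([-0.00207253, -0.01817018, -0.00372381]), 'gripper_force': 0.0, 'opening': 0.09292613694213583}
```

View pics/top0.png

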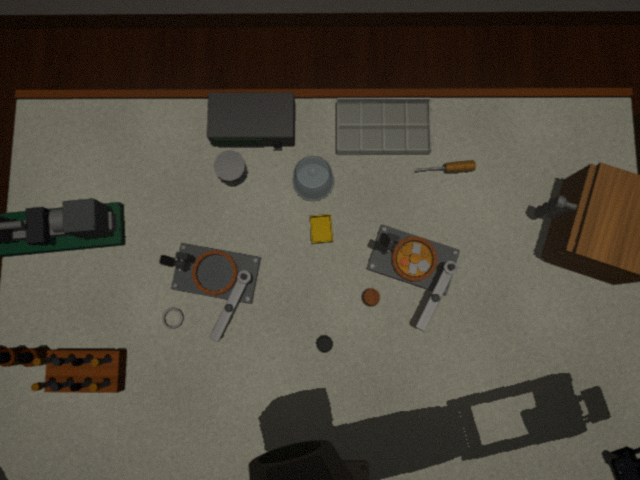

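View pics/scene0.png

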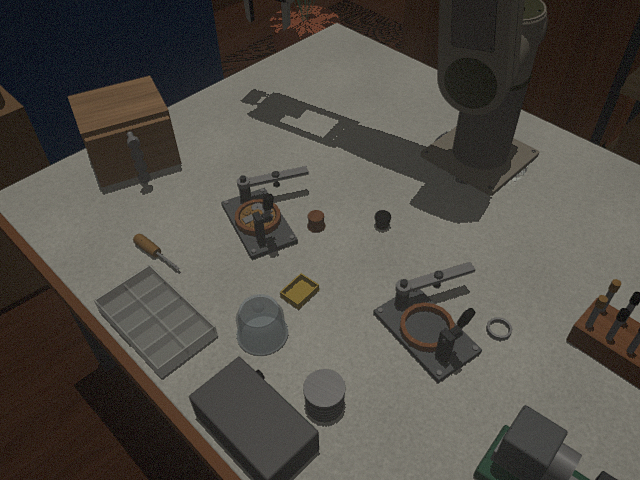

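Top view: the loaded fixture is on the right, with its plate around (382,226)-(446,292), pivot near (450,268), strap tip near (420,328) and lever near (380,241). I'll zoom in to measure.

```bash
sed -i "s/c\['rotation'\]@/cv2.Rodrigues(c['rotation'])[0]@/;s/c\['rotation'\].T/cv2.Rodrigues(c['rotation'])[0].T/" h.py
python3 - <<'E'
import cv2,numpy as np
a=cv2.imread('pics/top0.png')[215:340,355:475]; b=cv2.imread('pics/scene0.png')[155:265,210:330]
f=lambda i:cv2.resize(cv2.convertScaleAbs(i,alpha=1.7),(0,0),fx=4.8 if 0 else 4,fy=4,interpolation=cv2.INTER_CUBIC)
a=f(a);b=f(b);b=cv2.copyMakeBorder(b,0,a.shape[0]-b.shape[0],0,0,0)
o=np.hstack([a,b])
cv2.imwrite('pics/z0.png',o[:, :800] if o.shape[1]<=800 else cv2.resize(o,(800,int(o.shape[0]*800/o.shape[1]))));print(o.shape)
E
```

```text
(500, 960, 3)
```

View pics/z0.png

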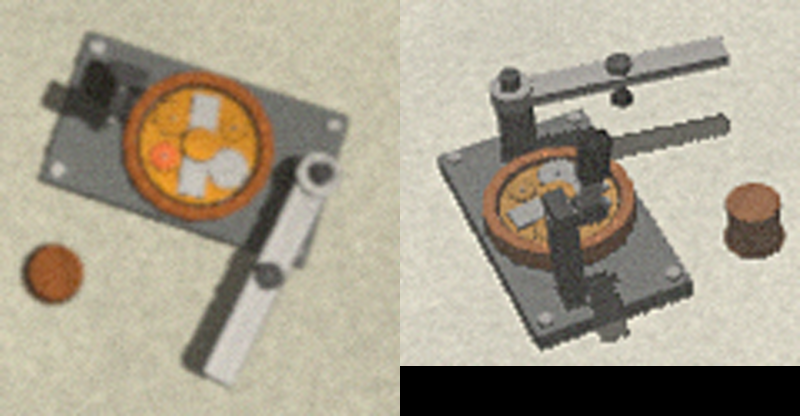

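The crop shows the plate corners at (83,33), (348,118) and (38,180), the strap pivot nut at (319,173), the strap end at (222,378) and the dark upright lever near (98,75). I'll fit the pose from these.

```bash
cat > fit.py <<'E'
from h import *
from scipy.optimize import least_squares
t=lambda X,Y:(355+X/3.3333,215+Y/3.3333)
s=lambda X,Y:(210+(X-400)/3.3333,155+Y/3.3333)
# local xyz mm -> obs
obs=[('top0.png',(55,95,14),t(83,33)),('top0.png',(55,-95,14),t(348,118)),('top0.png',(-55,95,14),t(38,180)),
('top0.png',(0,0,30),t(197,146)),('top0.png',(0,-75,82),t(320,172)),
('scene0.png',(-55,95,14),s(692,283)),('scene0.png',(55,95,14),s(541,342)),('scene0.png',(55,-95,14),s(438,158)),('scene0.png',(0,-75,82),s(510,73))]
def W(p,l):
    c,n=np.cos(p[2]),np.sin(p[2]); return np.array([p[0]+(c*l[0]-n*l[1])/1e3,p[1]+(n*l[0]+c*l[1])/1e3,l[2]/1e3])
def res(p): return np.concatenate([proj(f,W(p,l))-o for f,l,o in obs])
r=least_squares(res,[.4,-.2,0],loss='soft_l1');p=r.x
if __name__=='__main__':
    print('pose',p,'\n',res(p).reshape(-1,2).round(1))
    np.save('pose.npy',p)
    def L(w): 
        d=(w[:2]-p[:2])*1e3;c,n=np.cos(p[2]),np.sin(p[2]);return np.array([c*d[0]+n*d[1],-n*d[0]+c*d[1],w[2]*1e3])
    tip=ray('top0.png',*t(222,377),.068);print('tip',tip,L(tip)); d=L(tip)-[0,-75,0];print(np.hypot(*d[:2]),np.arctan2(-d[0],d[1]))
    tip=ray('scene0.png',*s(725,47),.063);print('tip',tip,L(tip)); d=L(tip)-[0,-75,0];print(np.hypot(*d[:2]),np.arctan2(-d[0],d[1]))
    for a in(.1,.3,.45,.6):
        l=(0,65+85*np.sin(a),79+85*np.cos(a))
        for f in('top0.png','scene0.png'):
            u=proj(f,W(p,l));print(a,f,((u-[355,215])*3.333).round() if f[0]=='t' else ((u-[210,155])*3.333+[400,0]).round())
    print('holder',L(ray('top0.png',*t(54,272),.034)))
    for n,l in dict(pin=(0,65,79),post=(19,65,92),x=(-55,-95,14)).items(): print(n,W(p,l))
    print('R',cv2.Rodrigues(robot.read_state()['orientation'])[0].round(3))
E
python3 fit.py
```

```text
pose [ 0.55091463 -0.21335683 -0.31613197] 
 [[ 0.4 -1.4]
 [-0.  -1.6]
 [-0.4 -0.7]
 [-0.2 -1. ]
 [ 0.2 -0.8]
 [ 1.9 -2.1]
 [ 0.4 -2.4]
 [ 0.5 -1.7]
 [ 0.9 -0.6]]
tip [ 0.39404673 -0.2199813   0.068     ] [-147.03482027  -55.06526224   68.        ]
148.38002608543562 1.4360396479955242
tip [ 0.39534487 -0.21698149  0.063     ] [-146.73362709  -51.81052804   63.        ]
148.55473378342037 1.4140547875441767
0.1 top0.png [117.  80.]
0.1 scene0.png [589. 113.]
0.3 top0.png [90. 73.]
0.3 scene0.png [600. 134.]
0.45 top0.png [71. 68.]
0.45 scene0.png [609. 152.]
0.6 top0.png [53. 64.]
0.6 scene0.png [617. 171.]
holder [-114.30106761   65.75361124   34.        ]
pin [ 0.57112264 -0.1515779   0.079     ]
post [ 0.5891811  -0.15748485  0.092     ]
x [ 0.46910536 -0.28655002  0.014     ]
R [[ 0.949  0.316 -0.   ]
 [ 0.316 -0.949  0.002]
 [ 0.    -0.002 -1.   ]]
```

play_rows:
  deltas: [0, 0, 0, -6.7, 0, 0, 0, 0, -6.7, 0, 0, 0, 0, -6.7, 0, 0, 0, 0, -6.7, 0, 0, 0, 0, -6.7, 0, 0, 0, 0, -6.7, 0, 0, 0, 0, -6.7, 0, 0, 0, 0, -6.6, 0]
  newtons: 10

```text
t: 0.77
tool_pos: [0.1897, -0.5689, 0.218]
orientation: [-2.536, -1.852, -0.001]
force: [0.6, 0.4, 0.1]
opening: 0.0442
gripper_force: 0.0
```

play_rows:
  deltas: [35, 12, 0, 0, 0, 35, 12, 0, 0, 0, 35, 12, 0, 0, 0, 35, 12, 0, 0, 0, 35, 12, 0, 0, 0, 35, 12, 0, 0, 0, 35, 12, 0, 0, 0, 35, 12, 0, 0, 0, 35, 12, 0, 0, 0, 20, 7, 0, 0, 0]

```text
t: 1.6
tool_pos: [0.4044, -0.2833, 0.2183]
orientation: [-2.54, -1.847, -0.001]
force: [-1.3, -0.2, 0.5]
opening: 0.0005
gripper_force: 0.0
```

```bash
cat > loc.py <<'E'
from h import *
def loc():
    p=np.load('pose.npy'); s=robot.read_state(); R=cv2.Rodrigues(s['orientation'])[0]
    d=(s['tool_pos'][:2]-p[:2])*1e3;c,n=np.cos(p[2]),np.sin(p[2])
    print('t',round(s['t'],2),'local',np.round([c*d[0]+n*d[1],-n*d[0]+c*d[1],s['tool_pos'][2]*1e3],1),'yawerr deg',np.degrees(np.arctan2(R[1,0],R[0,0])-np.pi/2-p[2]).round(2),'F',s['force'].round(1),s['opening'],s['q'].round(2))
E
python3 -c "
from loc import *
loc();snap('wrist','w1.png')"
```

```text
t 1.6 local [-117.5 -112.   218.3] yawerr deg 0.14 F [-1.3 -0.2  0.5] 0.00045254205474129896 [-0.72 -0.16  1.78  0.    1.53 -0.4 ]
```

View pics/w1.png

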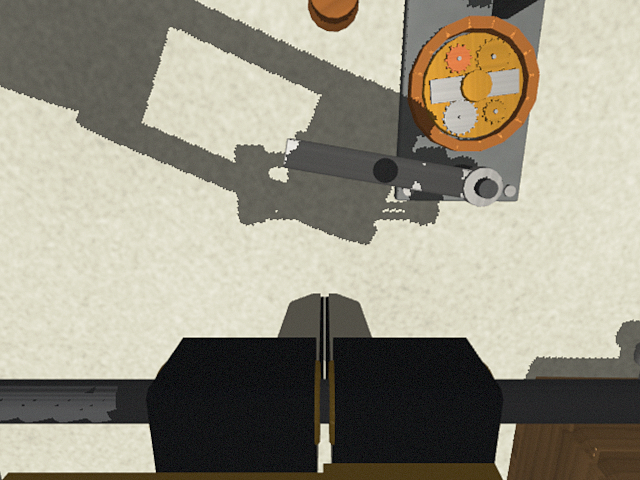

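Wrist view: the closed fingers are centred at (325,300), behind the strap. The strap end is at (290,153), the pivot nut at (482,187) and the nest centre at (477,85). I'll refine the pose with these.

Run:
```python
from fit import *
for n,l,o in[('nut',(0,-75,82),(487,187)),('boss',(0,0,36),(477,85))]: print(n,proj('w1.png',W(p,l)),o)
def L(w):
    d=(w[:2]-p[:2])*1e3;c,n=np.cos(p[2]),np.sin(p[2]);return np.array([c*d[0]+n*d[1],-n*d[0]+c*d[1],w[2]*1e3])
for u in[(290,153),(482,187),(386,170)]: print(L(ray('w1.png',*u,.068)))
```

```text
nut [486.11866018 183.15606137] (487, 187)
boss [474.41439818  79.15884322] (477, 85)
[-142.33119323  -54.71262318   68.        ]
[  2.64852063 -79.6116445   68.        ]
[-70.66760595 -67.02022912  68.        ]
```

play_rows:
  deltas: [0, 0, 36, 0, 0, 0, 0, 36, 0, 0, 0, 0, 36, 0, 0, 0, 0, 36, 0, 0, 0, 0, 18, 0, 0, 15, 0, 0, 0, 0, 5, 0, 0, 0, 0, 0, 0, 0, 0, 0]

```text
t: 2.32
tool_pos: [0.4092, -0.2666, 0.0564]
orientation: [-2.541, -1.846, 0.0]
force: [-0.3, 0.5, 0.9]
opening: 0.0008
gripper_force: 0.0
```

Run:
```python
from loc import *
loc()
def C(th,r=100,m=0): 
    u=np.array([-np.sin(th),np.cos(th)]);a=np.array([np.cos(th),np.sin(th)])
    return np.array([0,-75])+r*u-11*a-[17.5,7.5]
prev=None
for th in np.arange(1.42,-.01,-.1):
    c=C(th); print(round(th,2),c.round(1), None if prev is None else (c-prev).round(1)[::-1]);prev=c
```

```text
t 2.32 local [-118.2  -94.7   56.4] yawerr deg 0.11 F [-0.3  0.5  0.9] 0.0008436576506448657 [-0.68 -0.03  1.96  0.    1.21 -0.37]
1.42 [-118.   -78.4] None
1.32 [-117.1  -68.3] [10.   0.9]
1.22 [-115.2  -58.5] [9.9 1.9]
1.12 [-112.3  -48.8] [9.6 2.9]
1.02 [-108.5  -39.5] [9.3 3.8]
0.92 [-103.7  -30.7] [8.9 4.7]
0.82 [-98.1 -22.3] [8.3 5.6]
0.72 [-91.7 -14.6] [7.7 6.4]
0.62 [-84.6  -7.5] [7.1 7.2]
0.52 [-76.7  -1.2] [6.3 7.8]
0.42 [-68.3   4.3] [5.5 8.4]
0.32 [-59.4   9. ] [4.6 8.9]
0.22 [-50.1  12.7] [3.7 9.3]
0.12 [-40.4  15.5] [2.8 9.7]
0.02 [-30.5  17.3] [1.8 9.9]
```

play_rows:
  deltas: [8, 0, 0, 0, 0, 8, 0, 0, 0, 0, 5, 0.5, 0, 0, 0, 5, 0.5, 0, 0, 0, 5, 1, 0, 0, 0, 5, 1, 0, 0, 0, 5, 1.5, 0, 0, 0, 5, 1.5, 0, 0, 0, 5, 2, 0, 0, 0, 4.5, 2, 0, 0, 0]

```text
t: 3.15
tool_pos: [0.4362, -0.2172, 0.0566]
orientation: [-2.542, -1.845, 0.0]
force: [-0.8, -1.0, 0.8]
opening: 0.0004
gripper_force: 0.5
```

```bash
python3 -c "
from loc import *
loc();snap('wrist','w2.png')"
```

```text
t 3.15 local [-107.8  -39.3   56.6] yawerr deg 0.05 F [-0.8 -1.   0.8] 0.00044925228456148936 [-0.57 -0.03  1.96  0.    1.21 -0.25]
```

View pics/w2.png

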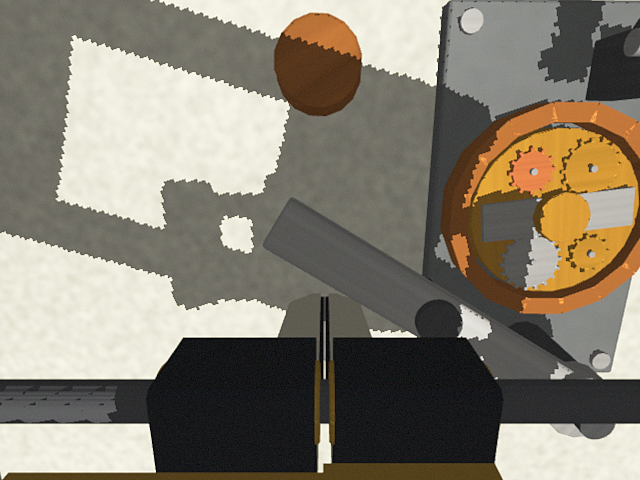

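The strap is swinging with the fingers: its end is at (280,220) and the contact is near (370,330). I'll continue along the arc.

play_rows:
  deltas: [4.5, 2.3, 0, 0, 0, 4.5, 2.4, 0, 0, 0, 4.1, 2.8, 0, 0, 0, 4.1, 2.8, 0, 0, 0, 3.8, 3.2, 0, 0, 0, 3.8, 3.2, 0, 0, 0, 3.5, 3.6, 0, 0, 0, 3.5, 3.6, 0, 0, 0, 3.1, 3.9, 0, 0, 0, 3.1, 3.9, 0, 0, 0]

```text
t: 4.03
tool_pos: [0.4782, -0.191, 0.0565]
orientation: [-2.542, -1.845, 0.0]
force: [-1.9, 0.6, 0.2]
opening: 0.0004
gripper_force: 0.6
```

play_rows:
  deltas: [2.7, 4.2, 0, 0, 0, 2.7, 4.2, 0, 0, 0, 2.3, 4.4, 0, 0, 0, 2.3, 4.4, 0, 0, 0, 1.8, 4.6, 0, 0, 0, 1.8, 4.6, 0, 0, 0, 1.4, 4.8, 0, 0, 0, 0, 0, 0, 0, 0]

```text
t: 4.7
tool_pos: [0.5133, -0.187, 0.0569]
orientation: [2.542, 1.845, 0.001]
force: [-0.2, -0.1, -1.2]
opening: 0.0006
gripper_force: 0.0
```

```bash
python3 -c "
from loc import *
loc()"
```

```text
t 4.7 local [-44.   13.4  56.9] yawerr deg 0.06 F [-0.2 -0.1 -1.2] 0.0005555745035835121 [-0.44  0.12  1.8   0.    1.21 -0.13]
```

play_rows:
  deltas: [1, 3, 0, 0, 0, 1, 3, 0, 0, 0, 0.5, 3, 0, 0, 0, 0.5, 2, 0, 0, 0, 0, 2, 0, 0, 0, 0, 0, 0, 0, 0]

```text
t: 5.2
tool_pos: [0.5258, -0.188, 0.0567]
orientation: [2.543, 1.845, 0.0]
force: [0.4, -0.1, 0.3]
opening: 0.0005
gripper_force: 0.1
```

```bash
python3 -c "
from loc import *
loc();c=snap('wrist','w3.png');d=snap('scene','s3.png')
a=cv2.resize(d['pixels'][155:275,200:330],(520,480),interpolation=cv2.INTER_CUBIC)
b=cv2.resize(c['pixels'],(640,480))[:,320:600]
cv2.imwrite('pics/m3.png',np.hstack([b,cv2.convertScaleAbs(a,alpha=1.6)]))"
```

```text
t 5.2 local [-31.7  16.3  56.7] yawerr deg 0.05 F [ 0.4 -0.1  0.3] 0.0004925150370226537 [-0.44  0.16  1.77  0.    1.22 -0.12]
```

View pics/m3.png

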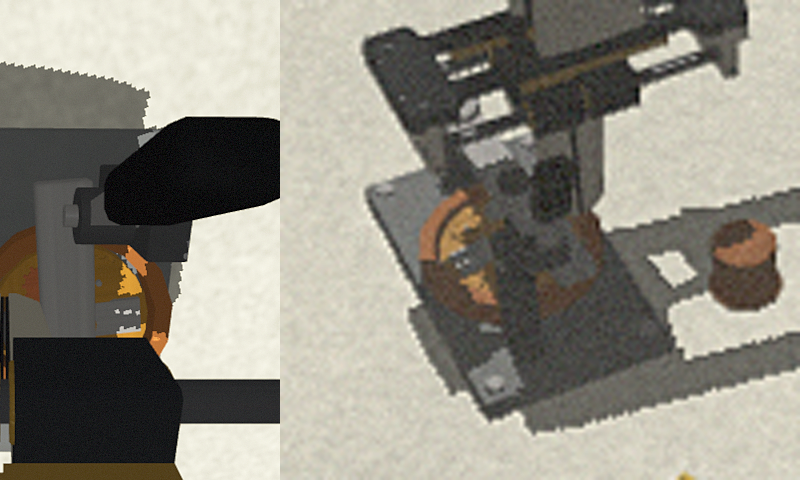

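The strap is nearly along the fixture's y, at columns 355-415 of the wrist view. There is no stop contact yet, so I'll push on gently.

play_rows:
  deltas: [0, 1, 0, 0, 0, 0, 1, 0, 0, 0, 0, 1, 0, 0, 0, 0, 0, 0, 0, 0]

```text
t: 5.63
tool_pos: [0.5283, -0.1889, 0.0566]
orientation: [-2.542, -1.845, 0.0]
force: [-0.5, 0.4, 0.3]
opening: 0.0008
gripper_force: 0.3
```

play_rows:
  deltas: [0, 1, 0, 0, 0, 0, 1, 0, 0, 0, 0, 0, 0, 0, 0]

```text
t: 5.88
tool_pos: [0.5303, -0.1896, 0.0566]
orientation: [2.543, 1.845, 0.0]
force: [-0.9, -0.1, 0.3]
opening: 0.0002
gripper_force: 0.3
```

play_rows:
  deltas: [0, 1, 0, 0, 0, 0, 1, 0, 0, 0, 0, 0, 0, 0, 0]

```text
t: 6.13
tool_pos: [0.5322, -0.1902, 0.0566]
orientation: [2.542, 1.845, 0.0]
force: [-0.2, 0.0, -0.1]
opening: 0.0002
gripper_force: 0.3
```

play_rows:
  deltas: [0, 1, 0, 0, 0, 0, 1, 0, 0, 0, 0, 1, 0, 0, 0, 0, 0, 0, 0, 0]

```text
t: 6.47
tool_pos: [0.5338, -0.1906, 0.0565]
orientation: [-2.541, -1.844, 0.003]
force: [-7.7, 4.0, 5.6]
opening: 0.0003
gripper_force: 4.2
```

play_rows:
  deltas: [0, 1, 0, 0, 0, 0, 1, 0, 0, 0, 0, 0, 0, 0, 0]

```text
t: 6.72
tool_pos: [0.534, -0.1907, 0.0564]
orientation: [-2.538, -1.842, 0.006]
force: [-17.2, 6.7, 14.2]
opening: 0.0006
gripper_force: 9.3
```

```bash
python3 -c "
from loc import *
loc();c=snap('wrist','w4.png')"
```

```text
t 6.72 local [-23.1  16.3  56.4] yawerr deg 0.06 F [-17.2   6.7  14.2] 0.0006108093201088766 [-0.43  0.19  1.73 -0.    1.23 -0.12]
```

View pics/w4.png

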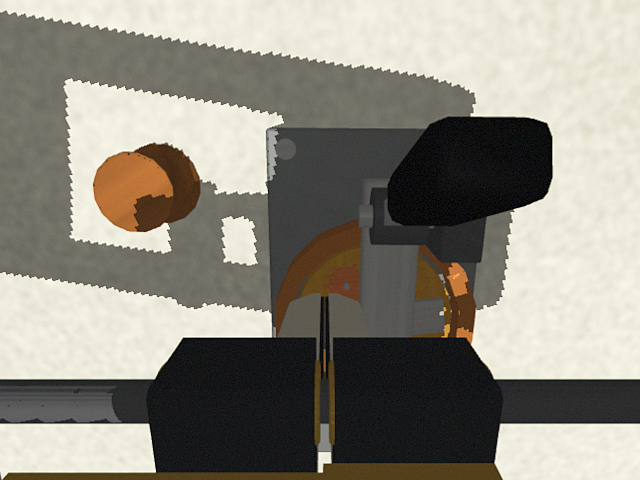

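There's 17 N against the stop, and the strap lies along the fixture's y in the image at (390,290). Now I'll back off, rise, and go behind the lever.

play_rows:
  deltas: [0, -6, 0, 0, 0, 0, -8, 0, 0, 0, -10, 0, -20, 0, 0, 0, 0, -36, 0, 0, 0, 0, -36, 0, 0, 0, 0, -36, 0, 0, 0, 0, -16, 0, 0, 13, 16, 0, 0, 0, 13, 16, 0, 0, 0, 0, 0, 0, 0, 0]

```text
t: 7.6
tool_pos: [0.5613, -0.1812, 0.2015]
orientation: [2.54, 1.845, 0.004]
force: [0.4, -0.2, -0.1]
opening: 0.0004
gripper_force: 0.0
```

```bash
python3 -c "
from loc import *
loc();c=snap('wrist','w5.png')
p=np.load('pose.npy')
import fit
for a in (0.1,.25,.4):
  print(a,[proj('w5.png',fit.W(p,(x,65+85*np.sin(a),79+85*np.cos(a)))).round() for x in(-10,10)])"
```

```text
t 7.6 local [-1.000e-01  3.380e+01  2.015e+02] yawerr deg 0.1 F [ 0.4 -0.2 -0.1] 0.0003542891600645982 [-0.4   0.11  1.54  0.    1.49 -0.09]
0.1 [array([303., 202.]), array([344., 202.])]
0.25 [array([303., 176.]), array([344., 176.])]
0.4 [array([303., 150.]), array([344., 150.])]
```

View pics/w5.png

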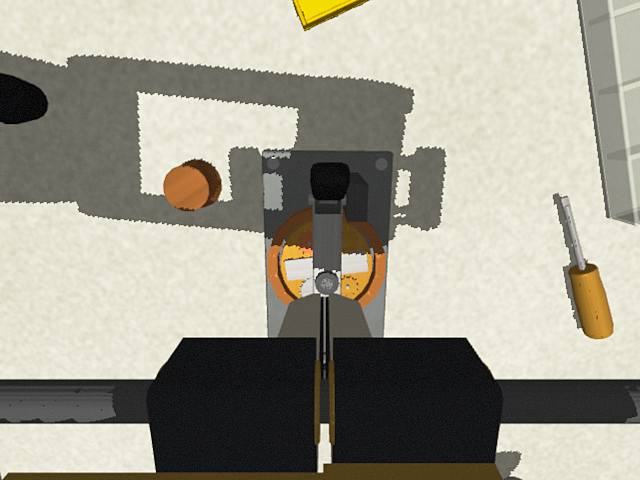

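The strap lies over the movement (columns 318-341), and the lever tip is at (330,183), so a≈0.22. Next are the descent and the arc for the lever.

play_rows:
  deltas: [0, 2, 18, 0, 0, 0, 0, 18, 0, 0, 0, 0, 17, 0, 0, 10, 0, 0, 0, 0, 10, 0, 0, 0, 0, 8, 0, 0, 0, 0, 0, 0, 0, 0, 0]

```text
t: 8.23
tool_pos: [0.5707, -0.1544, 0.1493]
orientation: [2.54, 1.846, 0.003]
force: [0.4, 0.6, 0.8]
opening: 0.0009
gripper_force: 0.0
```

Run:
```python
from loc import *
loc()
prev=None;pts=[]
for a in np.arange(.2,1.51,.05):
    v=np.array([np.sin(a),np.cos(a)]);n=np.array([-np.cos(a),np.sin(a)])
    c=np.array([65,79])+70*v+7*n-[7.5,0]; 
    print(round(a,2),c.round(1),None if prev is None else ((c-prev)*[1,-1]).round(1));prev=c
```

```text
t 8.23 local [  0.5  62.2 149.3] yawerr deg 0.14 F [0.4 0.6 0.8] 0.0008647575757889298 [-0.35  0.15  1.6   0.    1.39 -0.04]
0.2 [ 64.5 149. ] None
0.25 [ 68.  148.6] [3.5 0.4]
0.3 [ 71.5 147.9] [3.5 0.6]
0.35 [ 74.9 147.2] [3.4 0.8]
0.4 [ 78.3 146.2] [3.4 1. ]
0.45 [ 81.6 145.1] [3.3 1.1]
0.5 [ 84.9 143.8] [3.3 1.3]
0.55 [ 88.1 142.3] [3.2 1.5]
0.6 [ 91.2 140.7] [3.1 1.6]
0.65 [ 94.3 139. ] [3.  1.8]
0.7 [ 97.2 137. ] [3.  1.9]
0.75 [100.1 135. ] [2.9 2.1]
0.8 [102.8 132.8] [2.7 2.2]
0.85 [105.5 130.5] [2.6 2.3]
0.9 [108. 128.] [2.5 2.5]
0.95 [110.4 125.4] [2.4 2.6]
1.0 [112.6 122.7] [2.3 2.7]
1.05 [114.7 119.9] [2.1 2.8]
1.1 [116.7 117. ] [2.  2.9]
1.15 [118.5 114. ] [1.8 3. ]
1.2 [120.2 110.9] [1.7 3.1]
1.25 [121.7 107.7] [1.5 3.2]
1.3 [123.1 104.5] [1.4 3.2]
1.35 [124.3 101.2] [1.2 3.3]
1.4 [125.3  97.8] [1.  3.4]
1.45 [126.1  94.4] [0.9 3.4]
1.5 [126.8  90.9] [0.7 3.5]
```

play_rows:
  deltas: [6, 0, 0.5, 0, 0, 7, 0, 1.5, 0, 0, 7, 0, 2, 0, 0, 6.5, 0, 2.5, 0, 0, 6.3, 0, 3, 0, 0, 6, 0, 3.5, 0, 0, 6, 0, 4, 0, 0, 5.5, 0, 4.5, 0, 0, 5, 0, 5, 0, 0, 0, 0, 0, 0, 0]

```text
t: 9.07
tool_pos: [0.5861, -0.102, 0.1195]
orientation: [-2.54, -1.845, 0.001]
force: [0.2, -1.0, 0.9]
opening: 0.0006
gripper_force: 0.1
```

```bash
python3 -c "
from loc import *
loc();d=snap('scene','s6.png')
cv2.imwrite('pics/m6.png',cv2.convertScaleAbs(cv2.resize(d['pixels'][135:285,200:350],(600,600),interpolation=cv2.INTER_CUBIC),alpha=1.6))"
```

```text
t 9.07 local [ -1.2 116.8 119.5] yawerr deg 0.09 F [ 0.2 -1.   0.9] 0.0006173271400729293 [-0.26  0.19  1.61  0.    1.35  0.06]
```

View pics/m6.png

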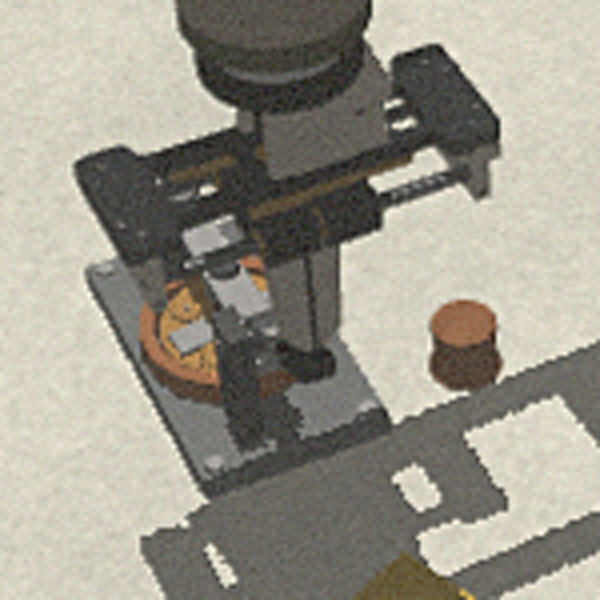

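The lever is tipping down under the fingers: the grip is at (305,358) and the strap is still in place. I'll continue down to the stop.

play_rows:
  deltas: [2, 0, 4, 0, 0, 2, 0, 4, 0, 0, 2, 0, 4, 0, 0, 1.5, 0, 4, 0, 0, 1, 0, 4, 0, 0, 0.5, 0, 3, 0, 0, 0, 0, 0, 0, 0]

```text
t: 9.7
tool_pos: [0.5892, -0.0948, 0.0973]
orientation: [-2.542, -1.845, 0.001]
force: [-0.3, 0.5, -0.1]
opening: 0.0006
gripper_force: 0.1
```

play_rows:
  deltas: [0, 0, 1, 0, 0, 0, 0, 1, 0, 0, 0, 0, 1, 0, 0, 0, 0, 0, 0, 0]

```text
t: 10.03
tool_pos: [0.5894, -0.0949, 0.0951]
orientation: [-2.543, -1.845, -0.0]
force: [0.3, 0.6, 1.1]
opening: 0.0008
gripper_force: 0.8
```

play_rows:
  deltas: [0, 0, 1, 0, 0, 0, 0, 1, 0, 0, 0, 0, 0, 0, 0]

```text
t: 10.28
tool_pos: [0.5896, -0.095, 0.0942]
orientation: [2.542, 1.845, 0.001]
force: [-4.0, 3.3, 8.5]
opening: 0.0003
gripper_force: 4.4
```

play_rows:
  deltas: [0, 0, 1, 0, 0, 0, 0, 1, 0, 0, 0, 0, 0, 0, 0]

```text
t: 10.53
tool_pos: [0.5898, -0.0949, 0.0938]
orientation: [2.542, 1.845, 0.001]
force: [-9.8, 3.4, 19.3]
opening: 0.0003
gripper_force: 9.9
```

19 N at z = 94 mm, where the stop was predicted. I'll retreat and check.

play_rows:
  deltas: [0, 0, -5, 0, 0, 0, 0, -20, 0, 0, 0, 0, -35, 0, 0, 0, 0, -35, 0, 0, -35, 0, -5, 0, 0, -35, 0, 0, 0, 0, -35, 0, 0, 0, 0, -30, 0, 0, 0, 0, 0, 0, 0, 0, 0]

```text
t: 11.28
tool_pos: [0.5455, -0.2284, 0.1909]
orientation: [2.546, 1.839, -0.004]
force: [-1.0, 0.1, -0.5]
opening: 0.0009
gripper_force: 0.0
```

```bash
python3 -c "
from loc import *
import fit
loc();d=snap('wrist','w7.png');p=np.load('pose.npy')
print([proj('w7.png',fit.W(p,l)).round() for l in((0,-75,82),(0,76,68),(0,65+85*np.sin(1.45),79+85*np.cos(1.45)))])"
```

```text
t 11.28 local [ -0.5 -16.  190.9] yawerr deg -0.19 F [-1.   0.1 -0.5] 0.0009050150872642159 [-0.48  0.12  1.55 -0.    1.47 -0.16]
[array([324., 321.]), array([323., 100.]), array([323., -43.])]
```

View pics/w7.png

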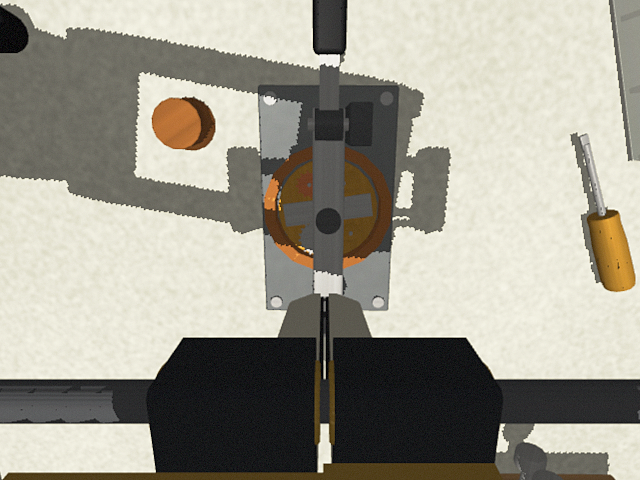

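The strap lies straight over the movement against the post at (360,125). The lever is level, with its grip at (330,25), and the tool is clear of everything.

```bash
python3 -c "
from plant import robot
print(robot.close_job())"
```

```text
the job is handed in; nothing more can be done
None
```

The job is handed in: the strap was pushed against the stop post, then the lever was pushed down to its stop. The last picture shows both in place with the tool clear, and I don't have the judge's result.

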